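# Set the magnetic stirrer to setting two and start it under the beaker

## Task

Get the magnetic stirrer running at a low speed: gently push the glass beaker over until it stands inside the blue ring in the middle of the plate, and push the pointer of the speed selector round, click by click, until it rests on setting two (the second dot after the hollow off mark; the last user left it on a high setting). Only when both are right, press the far half of the green rocker switch so that it stays on. Use fingertips only: do not pinch the selector, do not grip, lift or tip the beaker, and leave the bottles round the stirrer where they stand.

Things in the scene. Friction and masses are not known exactly. Their poses are not given: they have to be found in the camera images.
- stirrer: Magnetic stirrer in a white case, 250 mm long (x), 170 mm wide (y), fixed to the worktop. Origin: middle of its underside, on the worktop; x runs from its sloping front to its back, y to its left, z up. On top a white square plate, 140 x 140 mm, its top 90 mm above the worktop; in front the dark control slope with the speed selector on the left and the rocker switch on the right.
- slope (a point): Middle of the flat dark control slope, on its surface: frame x straight up the slope, y to the stirrer's left, z out of the slope. It rises at 22.8 degrees to the back, 108 mm long over the stirrer's whole width, from 40 mm above the worktop in front to 82 mm, where the top begins.
- plate_center (a point): Middle of the stirrer's plate, on its top surface; the centre of a thin blue ring of 80 mm diameter printed there.
- beaker: Empty clear glass beaker with a small white stir bar in it, loose, about 0.1 kg, 59 mm outside diameter at the rim (56 mm at the foot), 71 mm tall, standing upright on the plate left of the ring's centre. Origin: centre of its underside, z up.
- selector (a joint): Speed selector's angle, rad, growing clockwise seen from above. Seven settings click in 0.5236 (30 degrees) apart between end stops: 0 off (pointer left, hollow mark), one to six (growing dots), three straight uphill, six right; two is 1.047. About 4 N on the pointer's side, 25 mm from the axis, takes it over a click; past half way it snaps on to the next. Starts on four, five or six.
- selector_axis (a point): On the turning axis of the speed selector, 18.5 mm out from the slope, at half the height of the pointer. Its frame turns with the knob: y points along the pointer to its tip, z out of the slope along the axis.
- selector_tip (a point): Middle of the end face of the selector's pointer, 36 mm from the axis, 18.5 mm out from the slope. The pointer is an upright pale grey bar with a red line, 9.6 mm wide, 48 mm long (12 mm of it behind the axis), from 7.5 to 29.5 mm above the slope, on a round skirt of 42 mm diameter.
- rocker (a joint): Angle of the green rocker switch in rad: 0 is off (far, uphill half stands up), 0.30 is on (far half pressed in). An over-centre spring holds it in either end; about 3 N on its far half flips it. The paddle is 46 mm long up the slope and 26 mm wide in a black bezel.
- switch_press (a point): Where to press the rocker switch: middle of its raised far half in the off position, 14 mm out from the slope. It is fixed to the slope (x uphill, y left, z out of the slope); pressed along -z the surface gives way 4.5 mm there.
- blue_bottle: White sample bottle with a blue cap, 49 mm diameter, 98 mm tall, loose, left of the stirrer; to be left alone. Origin: centre of its underside.
- white_bottle: White sample bottle with a white cap, 49 mm diameter, 98 mm tall, loose, left of the stirrer; to be left alone. Origin: centre of its underside.
- dropper_bottle: Amber dropper bottle with a black top, 33 mm diameter, 94 mm tall, loose, right of the stirrer; to be left alone. Origin: centre of its underside.
Mind the look-alikes: they are no part of the job. What is shaped like the beaker but orange or turquoise is not meant.

How it is judged:
On the way, in this order (a step that is already met when the one before it is completed fails the run):
1. the beaker stands inside the ring and the selector rests on setting two, the switch still off (horizontal distance between beaker and plate_center below 0.011 m and value of joint selector between 0.92 and 1.17 rad and value of joint rocker below 0.05 rad), for 0.2 s.
2. the rocker switch is pressed on (value of joint rocker above 0.25 rad), for 0.1 s.
At the end, for the whole second after the job is handed in: The beaker stands upright and still within 11 mm of the plate's centre, the selector rests on setting two (0.92 to 1.17 rad), the rocker switch is on (over 0.25 rad), and the three bottles stand upright (horizontal distance between beaker and plate_center below 0.011 m and value of joint selector between 0.92 and 1.17 rad and value of joint rocker above 0.25 rad and angle between beaker's own z axis and vertical below 0.05 rad and linear speed of beaker below 0.02 m/s and not (velocity of joint selector above 0.1 rad/s) and not (velocity of joint selector below -0.1 rad/s) and angle between each of blue_bottle, white_bottle, dropper_bottle's own z axis and vertical below 0.1 rad); the robot touches nothing.
It fails at once if the switch is on while the beaker is outside the ring or the selector is not on setting two (value of joint rocker above 0.2 rad and not (horizontal distance between beaker and plate_center below 0.011 m and value of joint selector between 0.92 and 1.17 rad)).
It fails at once if the selector's pointer is pinched (pushed from both sides at once) (contact force between the fingers and selector_c1 above 6 N and contact force between the fingers and selector_c2 above 6 N).
It fails at once if the beaker is gripped or pushed hard (contact force between the fingers and beaker above 10 N).
It fails at once if the beaker is lifted or tipped (z of beaker in the frame of stirrer above 0.096 m or angle between beaker's own z axis and vertical above 0.25 rad).
It fails at once if a bottle is moved (distance of any of blue_bottle, white_bottle, dropper_bottle from where it was at the start of the episode above 0.03 m).
It also fails if it takes over 61 s, if anything falls off the work surface, if the arm or the gripper's body presses on something with over 40 N, if the wrist force passes 120 N, or if a joint passes its speed limit or range.

## Robot

A 6-joint arm with a two-finger parallel gripper is mounted at the origin on a cart in front of the work surface, level with it; the furniture and walls round the work are solid. World frame = base frame: x ahead of the robot, y to its left, z up, the work surface at z = 0. Lengths are in m, angles in rad, forces in N, time in s.
With the tool pointing down it reaches from about 0.275 to 0.825 m from the base axis. Payload 4.9 kg.
Tool frame: the origin (TCP) lies midway between the tips of the shut fingers; the grasp point (between the pads) lies 19 mm behind it (grip_point_offset is the distance from the TCP to the grasp point, in m); z points along the fingers, y is the line along which they close (so a half turn about z gives the same grasp; the last joint's range is limited). The gripper opens to 85 mm and grips with 20 to 120 N. Pads are 22 mm wide; open, the fingers measure 114 mm over their backs; the gripper's body (76 mm by 85 mm) begins 54 mm behind the grasp point. The pads swing forward as they close: fully open they stand 13 mm farther back than shut.
Start: joints at [1.044, 0.326, -0.193, 1.052, 0, 1.437], TCP at [0.211, 0.508, 0.231] pointing down, gripper open.
Joint ranges: [-2.65, 2.65], [-0.97, 1.79], [-1.3, 1.35], [-1.93, 2.1], [-1.47, 1.37], [-3.14, 3.14]. Speed limits (rad/s): [2.57, 2.57, 3.14, 3.14, 3.14, 3.14].

## Interface

Orientations are given as a rotation vector (axis times angle).
In Python, from cell import * gives the robot as it stands. Calls block until the motion is done:
- movep(position, orientation): joint-space move of the TCP to a pose.
- move_l(position, velocity=0.15, rot=None, until_force=None): straight line of the TCP; rot=None keeps the orientation; velocity is the mean speed in m/s. With until_force (N) it stops when the force on the tool has changed by that much, and returns True; else False.
- set_joints(angles): joint-space move.
- let_go() and grab(newtons=None): open the fingers fully, or close them until they stop; newtons is the grip in N (None keeps the last).
- sleep(seconds).
- ik(position, orientation): joint angles nearest the present ones, or None.
- get_state(): the state.
- grab_frame(name): name is "side" or "top" or "wrist"; returns a dict with "img" (400x640x3 uint8, red, green, blue), "fx", "fy", "cx", "cy" (pixels), "cam_to_world" (4x4, takes a point from camera to world coordinates); the wrist camera has in their place "T_tool_cam" (4x4, takes a point from camera to tool coordinates, whose origin is the TCP and whose axes are the flange's). Camera axes: x right, y down, z forward; pixel columns grow to the right and rows downward; lengths in m; the calibration is good to about 2 mm. The wrist camera is an equidistant fisheye: a pixel r from the principal point sees the ray r / f radians off the axis. A picture is of the moment at which its call begins: read the wrist's pose just before it. There is no depth.
A pose or a line that the arm cannot do raises MotionError and nothing moves.
- sign_off(): hands the job in; it is judged then, once.
Trained networks look in the newest picture that a camera, given by its name, has taken for a name from the list of things; names that differ only in an ending like _2 or _b are one class to them, and where a whole thing is asked for, a point or a joint stands for the part that bears it (a point fixed in the world has none). Each returns a list of dicts, best first, with "score" (0 to 1); they miss things now and then, are a little off and sometimes report something else, mostly with a low value. They report only what shows in the picture. A call takes as long as a camera call. They do not tell look-alikes from the thing itself.
- spot_in(camera, name): "centre" ([column, row] in pixels, amid what is visible of it).
- silhouettes(camera, name): "mask" (400x640 bool, what is visible of it) and "centre" ([column, row] in pixels, amid what is visible of it).
- tip_of(camera, name): "centre" ([column, row] in pixels: a listed point, or the origin of a listed thing).
The state is a dict: "clock": time; "q": joint angles; "joint_velocities": joint speeds; "tau": joint torques, N m; "position": TCP position; "eef_rot": TCP orientation; "contact_force": force on the tool from outside, world axes, zero at the start; "wrist_torque": the same for the moment, N m; "finger_gap": opening from 0.0 (shut) to 1.0 (fully open); "grasp_force": force on a finger pad.
Only numpy, scipy, OpenCV 4.12 (cv2) and the standard library are available. Lean on these libraries where they do the work, as an engineer would, in place of code of your own. Each camera call takes 0.05 s, during which the arm holds its last target. There are 200 camera calls.

## Working session

There is one attempt and no reset: what is moved stays moved. The work goes in short steps, each a Python script; the robot and the scene stay as the last script left them, time stands still between calls to the robot, and variables do not carry over. Pictures are saved under pics/ and viewed, at most 10 in all, crops included, and the job is handed in when it is done.

```bash
mkdir -p pics
python3 - <<'E'
from cell import *
import cv2,numpy as np
for c in ["side","top"]:
    f=grab_frame(c); cv2.imwrite(f"pics/{c}0.png",f["img"][:,:,::-1])
    print(c,f["fx"],f["fy"],f["cx"],f["cy"],np.round(f["cam_to_world"],4).tolist())
    for n in ["stirrer","slope","plate_center","beaker","selector_axis","selector_tip","switch_press","blue_bottle","white_bottle","dropper_bottle"]:
        print(n,[(np.round(d["centre"],1).tolist(),round(d["score"],2)) for d in tip_of(c,n)[:4]])
s=get_state();print(s["clock"],s["position"],s["eef_rot"])
E
```

```text
side 392.79877055828644 392.79877055828644 326.80086084715566 196.7427775707301 [[0.9989, -0.0321, 0.0329, 0.4739], [-0.0449, -0.531, 0.8462, -0.9998], [-0.0096, -0.8468, -0.5319, 0.704], [0.0, 0.0, 0.0, 1.0]]
stirrer [([347.1, 215.1], 0.93)]
slope [([319.5, 203.5], 0.75)]
plate_center [([359.3, 188.2], 0.67)]
beaker [([356.6, 182.5], 0.88), ([332.2, 184.4], 0.73), ([354.4, 270.6], 0.64), ([360.9, 253.0], 0.61)]
selector_axis [([311.1, 194.1], 0.62), ([356.6, 180.0], 0.33), ([318.6, 203.8], 0.18)]
selector_tip [([314.9, 197.9], 0.58)]
switch_press [([329.0, 204.8], 0.86)]
blue_bottle [([330.3, 172.6], 0.62)]
white_bottle [([295.8, 179.2], 0.63)]
dropper_bottle [([325.1, 299.6], 0.79)]
top 412.98210538224043 412.98210538224043 314.5386771558164 201.21040011760215 [[-0.0168, -0.998, 0.0616, 0.4387], [-0.9997, 0.0179, 0.0177, -0.0347], [-0.0188, -0.0613, -0.9979, 1.0487], [0.0, 0.0, 0.0, 1.0]]
stirrer [([301.8, 176.2], 0.97)]
slope [([307.7, 203.4], 0.62)]
plate_center [([295.9, 154.9], 0.63)]
beaker [([409.9, 175.1], 0.96), ([218.6, 195.4], 0.87), ([283.9, 156.3], 0.82), ([373.9, 161.1], 0.56)]
selector_axis [([302.1, 215.6], 0.82)]
selector_tip [([317.3, 214.2], 0.76)]
switch_press [([327.9, 188.9], 0.86)]
blue_bottle [([184.8, 192.1], 0.74)]
white_bottle [([212.4, 243.2], 0.9)]
dropper_bottle [([443.1, 203.1], 0.57)]
1.1 [0.21051495 0.50812725 0.23128174] [ 6.12979250e-01  3.08117728e+00 -2.13351011e-05]
```

Run:
```python
import cv2
t=cv2.imread("pics/top0.png")[90:290,160:480]; s=cv2.imread("pics/side0.png")[100:320,220:500]
cv2.imwrite("pics/t.png",cv2.resize(t,(800,500),interpolation=3)); cv2.imwrite("pics/s.png",cv2.resize(s,None,fx=2.7,fy=2.7,interpolation=3))
```

```text
(no output)
```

View pics/t.png

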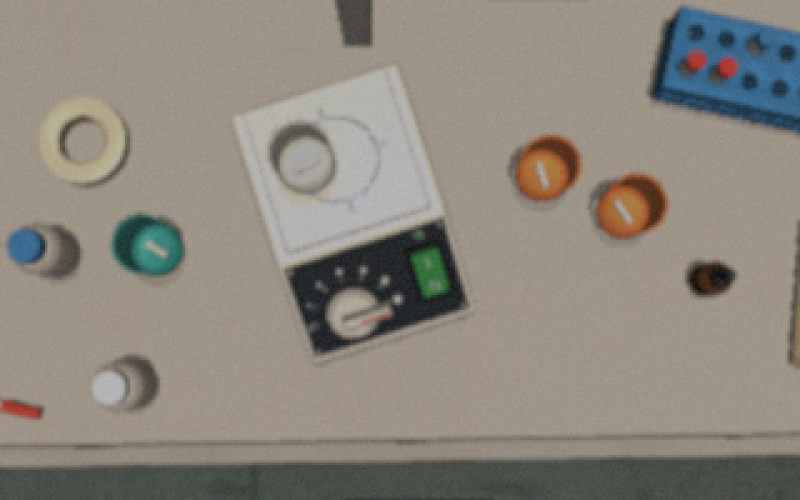

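View pics/s.png

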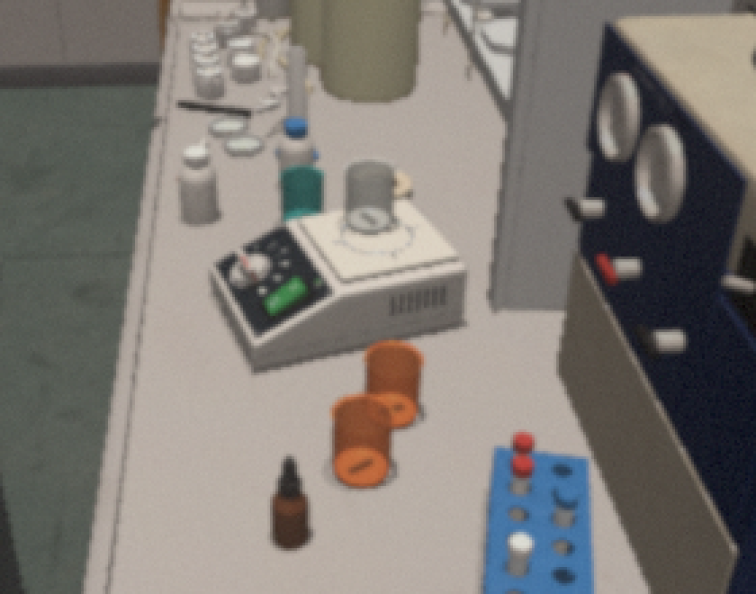

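The top view shows the clear beaker (crop 303,160) left of the ring (about 340,160). The pointer lies along (352,318)->(395,310), towards the last dot, so it is on six. The rocker is at (430,273), and the stirrer is yawed by about 17 degrees. I'll shut the fingers and take closer wrist views.

```bash
cat > h.py <<'E'
from cell import *
import cv2,numpy as np
from scipy.spatial.transform import Rotation as Ro
from scipy.optimize import least_squares
def view(cam):
    s=get_state(); f=grab_frame(cam)
    if cam=="wrist":
        T=np.eye(4);T[:3,:3]=Ro.from_rotvec(s["eef_rot"]).as_matrix();T[:3,3]=s["position"]
        f["T"]=T@np.array(f["T_tool_cam"])
    else: f["T"]=np.array(f["cam_to_world"])
    f["fish"]=cam=="wrist"; return f
def proj(f,P):
    T=f["T"];p=(np.asarray(P)-T[:3,3])@T[:3,:3]
    if f["fish"]:
        r=np.linalg.norm(p[...,:2],axis=-1);k=np.arctan2(r,p[...,2])/np.maximum(r,1e-9)
    else: k=1/p[...,2]
    return np.stack([f["fx"]*p[...,0]*k+f["cx"],f["fy"]*p[...,1]*k+f["cy"]],-1)
def ray(f,px):
    a=(np.asarray(px)-[f["cx"],f["cy"]])/[f["fx"],f["fy"]];r=np.linalg.norm(a)
    d=np.r_[a/max(r,1e-9)*np.sin(r),np.cos(r)] if f["fish"] else np.r_[a,1]
    return f["T"][:3,3],f["T"][:3,:3]@d
def at_z(f,px,z):
    o,d=ray(f,px);return o+d*(z-o[2])/d[2]
def rot(zdir,xdir):
    z=np.array(zdir,float);z/=np.linalg.norm(z);x=np.array(xdir,float);x-=z*(x@z);x/=np.linalg.norm(x)
    return Ro.from_matrix(np.c_[x,np.cross(z,x),z]).as_rotvec()
NAMES=["plate_center","beaker","selector_axis","selector_tip","switch_press","slope","stirrer"]
E
python3 - <<'E'
from h import *
f=view("top")
for n,px,z in [("stir",(301.8,176.2),0),("plate",(295.9,154.9),.09),("beaker",(283.9,156.3),.09),("axis",(302.1,215.6),.07),("sw",(327.9,188.9),.085),("blue",(184.8,192.1),0),("white",(212.4,243.2),0),("amber",(443.1,203.1),0)]: print(n,at_z(f,px,z).round(3))
grab(20)
import pickle
V=[]
c,s=np.cos(.3),np.sin(.3)
for i,(p,r) in enumerate([([.36,.0,.30],rot([.25,0,-1],[-c,-s,0])),([.50,.0,.32],rot([0,0,-1],[-c,-s,0]))]):
    try: movep(p,r)
    except MotionError as e: print(e);continue
    v=view("wrist");cv2.imwrite(f"pics/w{i}.png",v["img"][:,:,::-1])
    if i==0: print(np.round(v["T_tool_cam"],3),v["fx"],v["cx"],v["cy"])
    for n in NAMES: 
        L=tip_of("wrist",n);v[n]=L
        print(i,n,[(np.round(d["centre"],1).tolist(),round(d["score"],2),at_z(v,d["centre"],{"beaker":.09,"plate_center":.09,"stirrer":0}.get(n,.07)).round(3)) for d in L[:3]])
    V.append(v)
pickle.dump(V,open("V.pkl","wb"));print(get_state()["clock"],get_state()["finger_gap"],get_state()["q"])
E
```

```text
stir [0.568 0.015 0.   ]
plate [0.607 0.024 0.09 ]
beaker [0.605 0.052 0.09 ]
axis [0.465 0.013 0.07 ]
sw [ 0.527 -0.049  0.085]
blue [0.533 0.316 0.   ]
white [0.401 0.245 0.   ]
amber [ 0.493 -0.341  0.   ]
[[ 0.    -0.963 -0.268  0.068]
 [ 1.     0.    -0.     0.001]
 [ 0.    -0.268  0.963 -0.142]
 [ 0.     0.     0.     1.   ]] 309.70691628693146 318.3316576595831 196.4722665676133
0 plate_center []
0 beaker [([198.3, 215.3], 0.88, array([ 0.531, -0.138,  0.09 ])), ([156.9, 184.3], 0.87, array([ 0.503, -0.206,  0.09 ])), ([418.4, 249.2], 0.85, array([0.479, 0.167, 0.09 ]))]
0 selector_axis [([318.9, 196.7], 0.63, array([0.457, 0.014, 0.07 ]))]
0 selector_tip [([289.7, 198.9], 0.76, array([ 0.473, -0.022,  0.07 ]))]
0 switch_press [([257.5, 220.4], 0.59, array([ 0.523, -0.056,  0.07 ]))]
0 slope [([296.1, 210.7], 0.58, array([ 0.488, -0.009,  0.07 ]))]
0 stirrer [([306.0, 232.6], 0.79, array([0.569, 0.021, 0.   ]))]
1 plate_center []
1 beaker [([196.7, 186.6], 0.78, array([ 0.567, -0.144,  0.09 ])), ([157.9, 154.1], 0.75, array([ 0.54 , -0.209,  0.09 ])), ([333.9, 254.7], 0.59, array([0.604, 0.055, 0.09 ]))]
1 selector_axis [([336.1, 142.3], 0.82, array([0.464, 0.013, 0.07 ]))]
1 selector_tip [([310.1, 144.0], 0.87, array([ 0.476, -0.017,  0.07 ]))]
1 switch_press [([272.4, 165.9], 0.6, array([ 0.517, -0.056,  0.07 ]))]
1 slope [([312.8, 158.4], 0.89, array([ 0.492, -0.009,  0.07 ]))]
1 stirrer [([315.0, 200.2], 0.82, array([0.564, 0.015, 0.   ])), ([483.9, 234.2], 0.52, array([0.536, 0.322, 0.   ]))]
5.275 0.0019200522034472603 [-1.48022899e-01  1.85116783e-01 -1.51611196e-01  1.23266627e+00
  3.47606111e-05 -4.47756290e-01]
```

Run:
```python
import cv2
t=cv2.imread("pics/w1.png")[90:310,200:450]
cv2.imwrite("pics/w1c.png",cv2.resize(t,None,fx=2.7,fy=2.7,interpolation=3))
```

```text
(no output)
```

View pics/w1c.png

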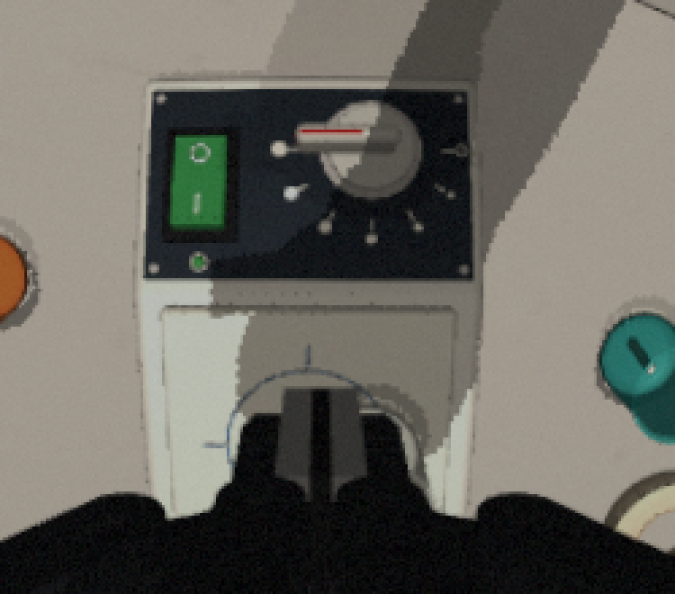

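```bash
cat > fit.py <<'E'
from h import *
import pickle
V=pickle.load(open("V.pkl","rb"))
t=view("top");s=view("side")
obs=[(t,"stirrer",(301.8,176.2)),(t,"slope",(307.7,203.4)),(t,"plate_center",(295.9,154.9)),(t,"selector_axis",(302.1,215.6)),(t,"selector_tip",(317.3,214.2)),(t,"switch_press",(327.9,188.9)),
(s,"stirrer",(347.1,215.1)),(s,"slope",(319.5,203.5)),(s,"plate_center",(359.3,188.2)),(s,"selector_axis",(311.1,194.1)),(s,"selector_tip",(314.9,197.9)),(s,"switch_press",(329,204.8))]
obs+=[(v,n,v[n][0]["centre"]) for v in V for n in NAMES if n!="beaker" and v[n]]
C=np.array([(150,88),(468,90),(474,279),(145,277)])/2.7+[200,90]
A=np.radians(22.8);SL=np.array([[np.cos(A),0,-np.sin(A)],[0,1,0],[np.sin(A),0,np.cos(A)]])
def model(p):
    x,y,w,a,b,sx,sy,kx,ky,hx,hy=p
    W=Ro.from_euler("z",w).as_matrix();st=lambda q:W@np.array(q)+[x,y,0]
    sl=lambda q:st(SL@np.array(q)+[a,0,.061])
    return W,{"stirrer":st([0,0,0]),"slope":sl([0,0,0]),"plate_center":st([b,0,.09]),"selector_axis":sl([sx,sy,.0185]),"selector_tip":sl([sx,sy-.036,.0185]),"switch_press":sl([kx,ky,.014])},[sl([-hx,-hy,0]),sl([-hx,hy,0]),sl([hx,hy,0]),sl([hx,-hy,0])]
def res(p):
    W,M,c=model(p)
    r=[proj(v,M[n])-px for v,n,px in obs]+[2*(proj(V[1],np.array(c))-C).ravel()]
    return np.r_[np.concatenate(r),(p[3]+.075)/.001,(p[4]-.05)/.002]
p0=[.565,.015,.3,-.075,.05,-.01,.035,.01,-.04,.05,.08]
o=least_squares(res,p0,loss="soft_l1",x_scale=.01)
W,M,_=model(o.x)
if __name__=="__main__":
    print(o.x.round(4));[print(n,M[n].round(4)) for n in M]
    for (v,n,px) in obs: print(n,(proj(v,M[n])-px).round(1),end=" ")
    print((proj(V[1],np.array(model(o.x)[2]))-C).round(1).tolist())
    # beaker
    bo=[(t,(283.9,156.3)),(s,(356.6,182.5)),(V[1],(333.9,254.7))]
    for v,px in bo: print("bk",at_z(v,px,.09).round(4), (W.T@(at_z(v,px,.09)-M["plate_center"])).round(4))
    pickle.dump((W,M,SL),open("M.pkl","wb"))
E
python3 fit.py
```

```text
[ 0.5641  0.0148  0.295  -0.0764  0.0487 -0.0145  0.0288  0.0164 -0.0522
  0.0479  0.0794]
stirrer [0.5641 0.0148 0.    ]
slope [ 0.491  -0.0075  0.061 ]
plate_center [0.6107 0.0289 0.09  ]
selector_axis [0.463  0.0141 0.0724]
selector_tip [ 0.4735 -0.0204  0.0724]
switch_press [ 0.5155 -0.0546  0.0803]
stirrer [0.3 1.5] slope [2.8 1.5] plate_center [-2.  -1.3] selector_axis [-0.6  1. ] selector_tip [-1.3 -2.2] switch_press [2.3 4.8] stirrer [-4. -1.] slope [ 0.2 -1.1] plate_center [-1.  -1.5] selector_axis [-0.9  1.6] selector_tip [-1.   3.8] switch_press [-0.4  0.6] selector_axis [-1.4  4.7] selector_tip [0.6 1.3] switch_press [0.4 0.4] slope [ 1.2 -1.4] stirrer [-2.6 -3.2] selector_axis [ 0.9 -0.3] selector_tip [-1.7 -2.2] switch_press [-0.   0.6] slope [ 1.4 -1.7] stirrer [-0.5 -0.1] [[0.5, 0.4], [-0.2, 0.1], [0.0, 0.1], [-1.1, 0.3]]
bk [0.6047 0.0524 0.09  ] [ 0.0011  0.0242 -0.    ]
bk [0.6083 0.0547 0.09  ] [ 0.0052  0.0254 -0.    ]
bk [0.6036 0.0547 0.09  ] [ 0.0007  0.0268 -0.    ]
```

The fit is consistent, and the selector is on six. The beaker sits about 25 mm left of the ring centre. I'll push it with the tool tilted slightly so contact stays low.

```bash
cat >> h.py <<'E'
import pickle,os
if os.path.exists("M.pkl"):
    W,M,SL=pickle.load(open("M.pkl","rb"))
    X,Y,Z=W.T; PC=M["plate_center"]; SX,SY,SN=(W@SL).T
def pl(x,y,z): return PC+W@np.array([x,y,z])
def look(tag,p=None,n="beaker"):
    v=view("wrist");cv2.imwrite(f"pics/{tag}.png",v["img"][:,:,::-1]);return v
E
python3 - <<'E'
from h import *
a=np.radians(12);R=rot(-np.sin(a)*Y-np.cos(a)*Z,Y)
movep(pl(.002,.085,.14),R)
move_l(pl(.002,.085,.013),.12)
f0=get_state()["contact_force"]
for y in (.06,.05,.041):
    move_l(pl(.002,y,.013),.03); print(y,get_state()["position"].round(4),(get_state()["contact_force"]-f0).round(2))
move_l(pl(.002,.075,.013),.08); move_l(pl(.002,.085,.14),.15)
# look from the front
movep(pl(-.16,0,.25),rot([.2,.06,-1],-X))
v=look("b1")
print([(np.round(d["centre"],1).tolist(),round(d["score"],2),(W.T@(at_z(v,d["centre"],.09)-PC)).round(4)) for n in("beaker","plate_center") for d in tip_of("wrist",n)[:4]])
print(proj(v,PC),get_state()["clock"],get_state()["q"].round(2))
cv2.imwrite("pics/b1c.png",cv2.resize(v["img"][130:350,190:450,::-1],None,fx=2.7,fy=2.7,interpolation=3))
E
```

```text
0.06 [0.5951 0.0868 0.103 ] [ 0.54 -0.88  0.91]
0.05 [0.5981 0.077  0.103 ] [ 1.45  0.07 -0.33]
0.041 [0.6008 0.0684 0.103 ] [ 0.5  -1.04  0.12]
[([431.3, 199.4], 0.92, array([-0.0571,  0.1624,  0.    ])), ([320.8, 234.7], 0.83, array([ 0.0011,  0.0041, -0.    ])), ([205.5, 168.6], 0.82, array([-0.1046, -0.1534, -0.    ])), ([165.8, 140.7], 0.65, array([-0.1473, -0.2075, -0.    ])), ([319.9, 234.9], 0.92, array([ 0.0015,  0.0028, -0.    ]))]
[318.00392576 234.05923849] 13.6167 [-0.27 -0.05 -0.38  1.07  0.11 -0.56]
```

View pics/b1c.png

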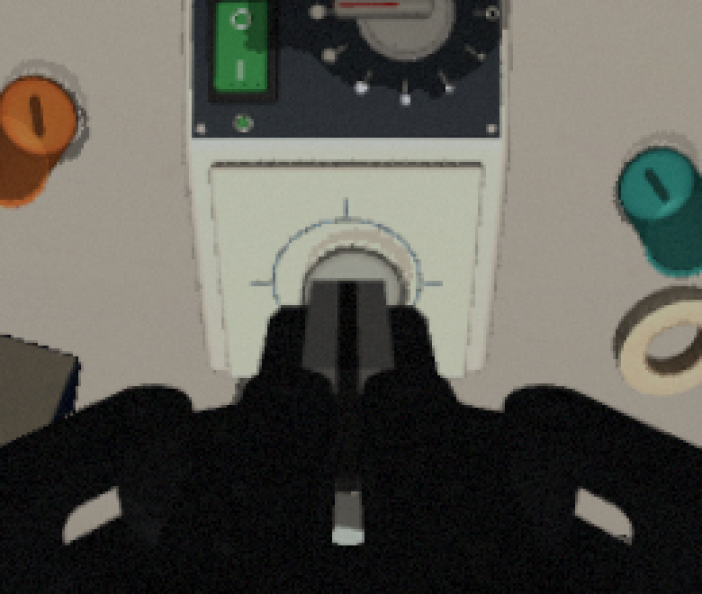

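The ring is centred at crop (347,283), and the beaker at (355,285) is about 4 mm off, inside the 11 mm limit. Next is the selector.

```bash
cat >> h.py <<'E'
AX=M["selector_axis"] if "M" in globals() else None
def sel(deg,gap,h=.013,r=.027):
    t=np.radians(deg);u=np.cos(t)*SY+np.sin(t)*SX;e=-np.sin(t)*SY+np.cos(t)*SX
    return AX+r*u+(.0048+.011+gap)*e+(h-.0185)*SN, rot(-SN,e)
E
python3 - <<'E'
from h import *
seq=list(range(180,62,-10))+[62]
q=get_state()["q"]
for d in seq:
    p,R=sel(d,0); print(d,None if (k:=ik(p,R)) is None else np.round(k,2))
p,R=sel(180,.012,.08);movep(p,R)
p,R=sel(180,.012);move_l(p,.12,rot=R)
f0=get_state()["contact_force"]
for d in seq:
    p,R=sel(d,0);move_l(p,.05,rot=R); F=get_state()["contact_force"]-f0; print(d,F.round(1),(get_state()["position"]-p).round(4))
p,R=sel(62,.015);move_l(p,.1,rot=R)
p,R=sel(62,.015,.09);move_l(p,.15,rot=R)
movep(pl(-.16,0,.25),rot([.2,.06,-1],-X))
v=look("k1")
print([(n,np.round(d["centre"],1).tolist(),round(d["score"],2)) for n in("selector_axis","selector_tip") for d in tip_of("wrist",n)[:2]])
tip=lambda t:AX+.036*(np.cos(t)*SY+np.sin(t)*SX)
print([(i,proj(v,tip(i*np.pi/6)).round(1).tolist()) for i in (1,2,3)],get_state()["clock"])
cv2.imwrite("pics/k1c.png",cv2.resize(v["img"][90:310,190:450,::-1],None,fx=2.7,fy=2.7,interpolation=3))
E
```

```text
180 [-0.35  0.21 -1.02  0.01  0.24 -0.61]
170 [-0.35  0.21 -1.01  0.02  0.24 -0.78]
160 [-0.35  0.21 -1.    0.03  0.23 -0.95]
150 [-0.34  0.22 -0.98  0.04  0.23 -1.12]
140 [-0.33  0.22 -0.97  0.05  0.23 -1.29]
130 [-0.32  0.22 -0.96  0.06  0.23 -1.45]
120 [-0.31  0.22 -0.95  0.07  0.22 -1.61]
110 [-0.29  0.22 -0.95  0.07  0.22 -1.77]
100 [-0.28  0.22 -0.94  0.07  0.21 -1.93]
90 [-0.27  0.22 -0.94  0.07  0.21 -2.1 ]
80 [-0.25  0.21 -0.94  0.07  0.2  -2.26]
70 [-0.24  0.21 -0.94  0.07  0.2  -2.42]
62 [-0.23  0.21 -0.94  0.07  0.19 -2.55]
180 [-2.5 -2.6  1.4] [ 0.     -0.0002  0.0003]
170 [-1.7 -1.1  0.2] [-0.0003  0.0001 -0.0001]
160 [ 0.1 -0.8  0.8] [ 0.0006 -0.0001  0.0003]
150 [-1.3 -1.2  0.2] [-0.0002 -0.0001 -0.0001]
140 [-1.7 -2.6  0. ] [-0.0005 -0.0003 -0.0003]
130 [-0.4 -0.  -0.1] [0.0002 0.0002 0.0001]
120 [ 0.7 -0.3  0.4] [-0.0001  0.     -0.    ]
110 [-0.6 -2.6 -0.6] [-0.0003 -0.0003 -0.0002]
100 [ 0.4 -0.8 -0.4] [-0.0001  0.0002 -0.    ]
90 [-1.7 -0.4  0.7] [-0.0002  0.0001 -0.0001]
80 [-0.3 -2.5  0.1] [-0.     -0.0005 -0.0001]
70 [-0.3 -0.3  0.8] [-0.0002  0.0002 -0.0001]
62 [-0.8 -0.9  0.2] [-0.0001  0.     -0.    ]
[('selector_axis', [339.5, 134.4], 0.62), ('selector_axis', [319.3, 236.9], 0.47), ('selector_tip', [353.6, 158.0], 0.8)]
[(1, [363.5, 147.7]), (2, [353.6, 157.6]), (3, [339.9, 161.2])] 22.3833
```

View pics/k1c.png

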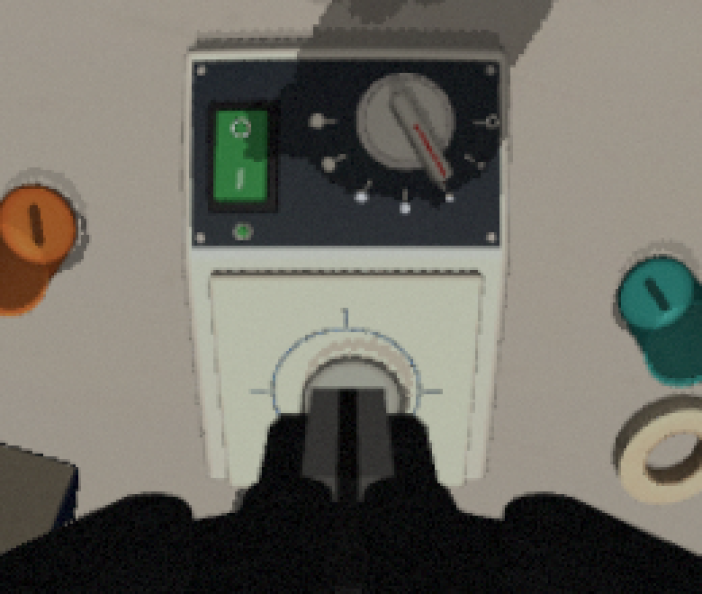

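The pointer is on setting two: the tip is found at (353.6,158.0) and predicted at (353.6,157.6). Now I'll press the switch.

Run:
```python
from h import *
R=rot([0,0,-1],Y)
P=lambda h:M["switch_press"]+.003*SX+h*SN-.0125*X
movep(P(.05),R);move_l(P(.008),.1)
hit=move_l(P(-.009),.02,until_force=10)
s=get_state();print(hit,((s["position"]-P(0))@SN).round(4),s["contact_force"].round(1))
sleep(.2);move_l(P(.06),.1)
movep(pl(-.16,0,.25),rot([.2,.06,-1],-X));v=look("s1")
print(get_state()["clock"],[(n,np.round(d["centre"],1).tolist(),round(d["score"],2)) for n in("selector_tip","beaker") for d in tip_of("wrist",n)[:3]])
cv2.imwrite("pics/s1c.png",cv2.resize(v["img"][90:310,190:450,::-1],None,fx=2.7,fy=2.7,interpolation=3))
```

```text
True -0.0067 [-1.6  0.6  8.4]
27.5167 [('selector_tip', [354.8, 156.1], 0.64), ('beaker', [205.3, 170.6], 0.96), ('beaker', [431.0, 196.2], 0.69), ('beaker', [165.5, 138.5], 0.59)]
```

View pics/s1c.png

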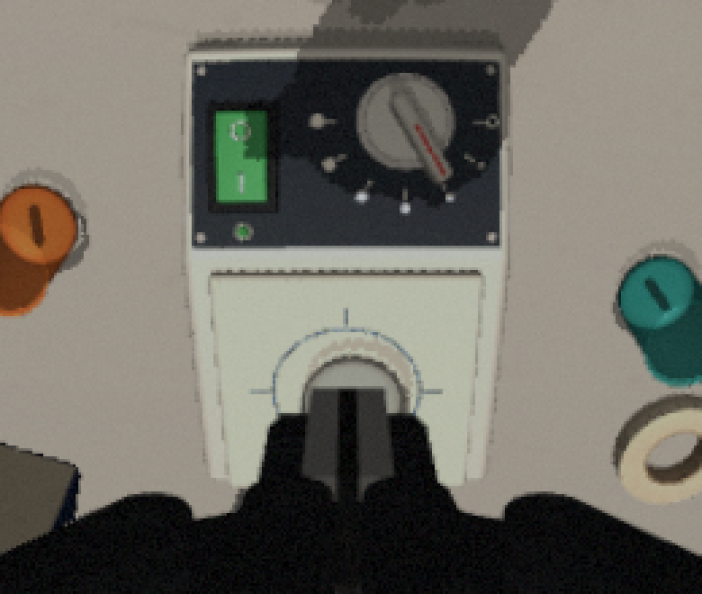

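The rocker's shade and labels have changed (O moved from row 127 to 131), and the fingertip met its end stop after about 6.7 mm. So it is on, with the pointer still on two and the beaker still in the ring.

```bash
python3 -c "
from cell import *
print(sign_off())"
```

```text
the job is handed in; nothing more can be done
None
```

I handed the job in with the beaker about 4 mm from the ring's centre, the selector on setting two and the rocker switch pressed on; the sign-off returned no verdict, so these states come from the last camera pictures.

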